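# Free the battery cap of an ophthalmoscope handle and take out the spent cell

### The job

The diagnostic handle is clamped in the vise with its battery cap upwards: unscrew the cap (counter-clockwise seen from above, a normal thread) twist by twist until it comes free, lift it off and stand it upright, open end down, in the white parts tray. Then draw the spent cell out of the handle and put it in the red battery tray, standing or lying. Drop neither of them, and leave the other things on the table where they lie.

Things in the scene. Friction and masses are not known exactly. Their poses are not given: they have to be found in the camera images.
- vise: Blue bench vise with black soft jaws, fixed to the table, holding the silver handle upright. Base 130 x 90 mm; screw and cross bar reach 100 mm out along its -x; jaws 80 mm wide along y, tops 99 mm above the table. Origin on the table directly below the handle's axis, z up along that axis. The handle's round sleeve, 34 mm in diameter, ends 145 mm above the table; above it comes the threaded neck.
- neck_top (a point): Centre of the open upper end of the handle's threaded neck, on the handle's axis, 163 mm above the table. Neck 24.4 mm in diameter, 29.2 mm over the thread. The bore is 20.6 mm in diameter; the cell stands in it.
- spring (a joint): Lift in m of the contact spring at the bottom of the bore, 0 with the cap screwed on, 0.006 at its upper stop. It presses the cell up against the cap with about 14 N at first, so the first turn is stiff; it stops pushing the cap in the last 1.5 mm of the thread.
- cap: Black ribbed battery cap, 36.4 mm in diameter, 55 mm tall, about 100 g, with a bright ring at its open end. Origin at the centre of its open lower end, z up through the closed top. At the start it is screwed on tight, origin 145 mm above the table, its x along the vise's x. The upper 22 mm are solid; below, it is a hollow skirt.
- cap_top (a point): Centre of the cap's top, 55 mm above its origin; white index mark beside it along the cap's x. Right-hand thread: turned counter-clockwise seen from above the cap rises 14 mm per turn (2.2 mm per rad) and is free after about 205 degrees (3.6 rad); turned further it is just loose. It stays where it is when let go. Once free, lift it 40 mm or more straight up to clear the cell.
- cell: Green lithium cell with steel ends, 18.4 mm in diameter, 65 mm long, about 48 g, upright in the bore and hidden by the cap at first. Origin at the centre of its lower end, z along it. With the cap off, the spring has raised it to about 119 mm (origin) above the table: its top 21 mm stand out of the neck, and 44 mm sit loosely in the bore.
- cell_mid (a point): Middle of the cell, on its axis, 32.5 mm from either end.
- parts_tray: White plastic parts tray, 170 (x) x 130 (y) x 25 mm, walls and floor 4 mm thick (inside 162 x 122 mm). Origin under its centre on the table, z up. It does not move.
- cell_tray: Red plastic tray for spent batteries, 170 (x) x 130 (y) x 45 mm, walls and floor 4 mm thick (inside 162 x 122 mm). Origin under its centre on the table, z up. It does not move. The two trays stand to the left and right of the vise, either way round.
- scope_head: Black ophthalmoscope head lying on the table, about 110 x 40 x 31 mm. To be left alone.
- trial_frame: Black and silver trial frame (spectacles) lying on the table, about 150 mm square and 10 mm high. To be left alone.
- occluder: Black eye occluder paddle lying flat, 175 mm long, disc 64 mm in diameter, 6 mm thick. To be left alone.
- ruler: White ruler lying flat beside the vise, 180 x 26 x 4 mm. To be left alone.
- screwdriver: Yellow-handled screwdriver lying beside the vise, 170 mm long along its x. To be left alone.
- cleaner: Standing lens cleaner bottle with blue cap, 42 mm in diameter, 115 mm tall. To be left alone.
- lens0: Orange-rimmed trial lens lying flat, 38 mm in diameter, 5 mm thick, with a tab. To be left alone.
- lens1: Black-rimmed trial lens lying flat, 38 mm in diameter, 5 mm thick, with a tab. To be left alone.
Mind the look-alikes: they are no part of the job. What is shaped like the cap but orange or pink is not meant.

How it is judged:
By the outcome, as a careful person would: the job done as asked, in the order asked, and still so for the second after the job is handed in, with the robot touching nothing.
It also fails if it takes over 72 s, if anything falls off the work surface, if the arm or the gripper's body presses on something with over 40 N, if the wrist force passes 120 N, or if a joint passes its speed limit or range.

### The arm

A 7-joint arm with a two-finger parallel gripper is mounted at the origin on the work surface. World frame = base frame: x ahead of the robot, y to its left, z up, the work surface at z = 0. Lengths are in m, angles in rad, forces in N, time in s.
With the tool pointing down it reaches from about 0.35 to 0.9 m from the base axis. Payload 19.9 kg.
Tool frame: the origin (TCP) lies at the very end of the fingers, on their centre line; the grasp point (between the pads) lies 19 mm behind it; z points along the fingers, x is the direction in which the jaws open and shut, and the axes are right-handed (so a half turn about z gives the same grasp; the last joint's range is limited). The gripper opens to 94 mm and grips with 3 to 60 N. Pads are 16 mm wide; open, the fingers measure 119 mm over their backs; the gripper's body (75 mm by 177 mm) begins 78 mm behind the grasp point.
Start: joints at [-1.268, 0.417, -0.01, 1.614, 0.005, 1.111, -0.053], TCP at [0.211, 0.588, 0.205] pointing down, gripper open.
Joint ranges: [-2.81, 2.81], [-0.39, 2.02], [-1.27, 1.25], [0.06, 2.57], [-1.19, 4.33], [0.19, 2], [-2.82, 2.82]. Speed limits (rad/s): [1.89, 1.89, 2.39, 2.39, 3.01, 3.01, 3.01].

### API

Orientations are given as a unit quaternion [x, y, z, w].
In Python, from station import manip gives the robot as it stands.
- The arm moves only by the shell command python3 -m inch 'ROWS' [OPENING] [FORCE]. ROWS is JSON, a list of rows, each a list of 2 entries, a list of its own where there are three numbers: the shift along the tool's x, y, z in mm, then the turn, a rotation vector about the tool's x, y, z in degrees. A call has exactly 10 rows; each row shifts and turns the commanded pose from where the row before left it, along the tool's axes as they then stand; what a row does not reach is not made up. A row lasts 1/8 s, in which the tool goes at most 62.5 mm and 10.7 degrees, less where a joint would pass 70% of its speed; a pose out of reach is approached as far as the arm can. A call is refused whole if a number of a shift passes 62.5 or a number of a turn 10.7, either way. A call with a gripper value outside its range is refused whole. OPENING is the finger opening in mm, from 0 to 94, set as the call begins (- or left out, the last holds). The fingers move at their own pace and stop on an object; FORCE is the grip in N (left out, the last holds). Time passes only in rows, so rows that do not move let the fingers close, or fill a call up. It gives the time, the measured TCP pose, the force and the opening at its end, in the units of the state.
- manip.sense(): the state, without advancing time (a new reading comes with each control period).
- manip.camera(name): name is "scene" or "top" or "wrist"; returns (picture, depth): 420x560x3 uint8, blue, green, red; 420x560 float32, m along the optical axis (not along the pixel's ray), 0 where there is no reading.
- manip.camera_model(name): a dict with "mtx" (3x3 intrinsics, pixels), "pose" (4x4, takes a point from camera to world coordinates); the wrist camera has in their place "mount" (4x4, takes a point from camera to tool coordinates, whose origin is the TCP and whose axes are the tool frame's). Camera axes: x right, y up, looking along -z (the intrinsics and any distortion apply to the point x, -y, -z); pixel columns grow to the right and rows downward; lengths in m; the calibration is good to about 2 mm. A picture is of the moment at which its call begins: read the wrist's pose just before it. camera_model takes no time and is no camera call.
- manip.job_done(): hands the job in, once; it reports no verdict.
The state is a dict: "clock": time; "joints": joint angles; "joint_vel": joint speeds; "effort": joint torques, N m; "eef_pos": TCP position; "tcp_rot": TCP orientation; "wrist_force": force on the tool from outside, world axes, zero at the start; "torque": the same for the moment, N m; "grip_width": opening from 0.0 (shut) to 1.0 (fully open).
Only numpy, scipy, OpenCV 4.12 (cv2) and the standard library are available. Lean on these libraries where they do the work, as an engineer would, in place of code of your own. Each camera call takes 0.05 s, during which the arm holds its last target. There are 200 camera calls.

## Working session

There is one attempt and no reset: what is moved stays moved. The work goes in short steps, Python scripts to look and compute and a shell command to move; the robot and the scene stay as the last step left them, time stands still between calls to the robot, and variables do not carry over. Pictures are saved under pics/ and viewed, about 8 in all and at most 12, crops included, and the job is handed in when it is done.

```bash
mkdir -p pics; ls
cat > h.py <<'E'
import numpy as np, cv2
from scipy.spatial.transform import Rotation as R
from station import manip
def shot(n):
    s=manip.sense(); p,d=manip.camera(n); m=manip.camera_model(n)
    if n=="wrist":
        T=np.eye(4); T[:3,:3]=R.from_quat(s["tcp_rot"]).as_matrix(); T[:3,3]=s["eef_pos"]; P=T@np.array(m["mount"])
    else: P=np.array(m["pose"])
    return p,d,np.array(m["mtx"]),P
def cloud(d,K,P):
    v,u=np.mgrid[:d.shape[0],:d.shape[1]]
    c=np.stack([(u-K[0,2])/K[0,0]*d,-(v-K[1,2])/K[1,1]*d,-d,np.ones_like(d)],-1)
    w=(c@P.T)[...,:3]; w[d==0]=np.nan
    return w
E
python3 - <<'E'
from h import *
for n in("top","scene"):
    p,d,K,P=shot(n); cv2.imwrite(f"pics/{n}0.png",p); np.savez(f"{n}0.npz",p=p,w=cloud(d,K,P))
    print(n,K.round(1).tolist(),P.round(3).tolist(),{k:v for k,v in manip.camera_model(n).items() if k not in("mtx","pose")})
print(manip.sense()); print(manip.camera_model("wrist"))
E
```

```text
pics
top [[412.1, 0.0, 283.2], [0.0, 412.1, 210.5], [0.0, 0.0, 1.0]] [[-0.011, 0.999, -0.034, 0.551], [-1.0, -0.011, -0.004, 0.022], [-0.004, 0.034, 0.999, 0.99], [0.0, 0.0, 0.0, 1.0]] {}
scene [[420.6, 0.0, 282.6], [0.0, 420.6, 211.3], [0.0, 0.0, 1.0]] [[-0.839, -0.394, 0.375, 0.96], [0.543, -0.591, 0.596, 0.564], [-0.013, 0.704, 0.71, 0.816], [0.0, 0.0, 0.0, 1.0]] {}
{'clock': 0.1, 'joints': array([-1.26851789,  0.4178954 , -0.01030067,  1.61408818,  0.00469703,
        1.11071259, -0.05298588]), 'joint_vel': array([ 1.22588855e-03, -8.59216771e-04,  8.40644310e-05, -2.07593602e-03,
       -8.86517674e-04,  1.84228728e-03,  1.47305468e-04]), 'effort': array([ 1.41630568e-03, -8.52574897e+01,  6.40226472e-01, -4.26693571e+01,
       -4.88082517e-02,  1.65002374e-02,  6.65317862e-05]), 'eef_pos': array([0.21055328, 0.58811408, 0.20491049]), 'tcp_rot': array([ 8.17627353e-01,  5.75747532e-01, -4.16193715e-04,  3.43918852e-04]), 'wrist_force': array([ 0.57365098,  0.49665472, -0.20143483]), 'torque': array([0.05861073, 0.02041759, 0.01038475]), 'grip_width': 0.9977429715332699}
{'mtx': array([[305.37021755,   0.        , 285.13967659],
       [  0.        , 305.37021755, 204.90719103],
       [  0.        ,   0.        ,   1.        ]]), 'mount': array([[ 9.99999790e-01, -6.73779286e-05, -6.44394552e-04,
        -7.04514726e-04],
       [-2.45994884e-04, -9.59587249e-01, -2.81411179e-01,
        -8.35430933e-02],
       [-5.99391892e-04,  2.81411279e-01, -9.59587064e-01,
        -1.78891064e-01],
       [ 0.00000000e+00,  0.00000000e+00,  0.00000000e+00,
         1.00000000e+00]])}
```

View pics/top0.png

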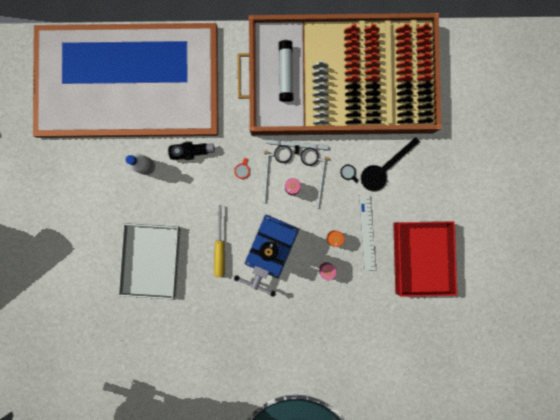

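View pics/scene0.png

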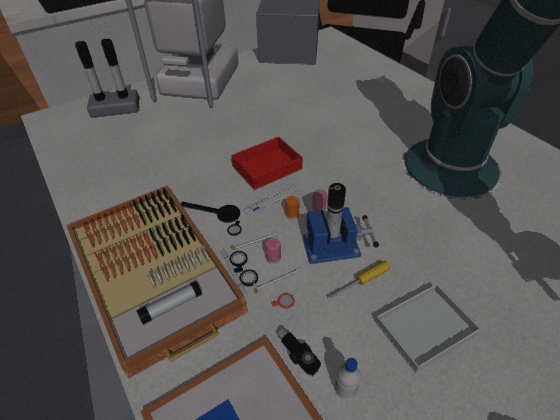

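The top view shows these cap candidates:
- black cap in the vise at about (268,252), which is the one I want
- orange look-alike at (336,239)
- pink look-alikes at (292,187) and (328,271)

The white tray is at (151,261) and the red tray at (425,258).

Run:
```python
from h import *
z=np.load("top0.npz");p,w=z["p"],z["w"]
def rep(n,m):
    q=w[m]; print(n,len(q),"med",np.nanmedian(q,0).round(4),"min",np.nanmin(q,0).round(3),"max",np.nanmax(q,0).round(3)); return q
sub=np.zeros(p.shape[:2],bool); sub[200:310,230:310]=1
q=rep("cap>.19",sub&(w[...,2]>.19)); print(q.round(3).tolist()[:3])
z2=np.load("scene0.npz");w2=z2["w"]
near=(abs(w2[...,0]-q[:,0].mean())<.06)&(abs(w2[...,1]-q[:,1].mean())<.06)
rep("scene cap>.196",near&(w2[...,2]>.194)&(w2[...,2]<.21)); print(q.mean(0))
s2=w2[near&(w2[...,2]>.15)]; print("scene >.15",np.nanmin(s2,0),np.nanmax(s2,0))
hsv=cv2.cvtColor(p,cv2.COLOR_BGR2HSV)
# vise orientation
m=sub&(hsv[...,0]>100)&(hsv[...,0]<125)&(hsv[...,1]>150); q=w[m&(w[...,2]<.1)][:,:2]
print("vise blue",cv2.minAreaRect(q.astype(np.float32)))
red=np.zeros_like(sub);red[215:305,385:465]=1
q=rep("red rim",red&(hsv[...,1]>150)&(w[...,2]>.037)); print(cv2.minAreaRect(q[:,:2].astype(np.float32)))
wh=np.zeros_like(sub);wh[215:305,112:188]=1
q=rep("white rim",wh&(w[...,2]>.018)&(w[...,2]<.04)); print(cv2.minAreaRect(q[:,:2].astype(np.float32)))
for r,c in((239,336),(187,292),(271,328)): print(w[r,c].round(3))
c=cv2.resize(p[190:310,210:360],None,fx=4,fy=4,interpolation=cv2.INTER_CUBIC)
cv2.imwrite("pics/crop.png",c)
```

```text
cap>.19 290 med [0.501  0.0541 0.2003] min [0.482 0.035 0.193] max [0.518 0.072 0.204]
[[0.518, 0.056, 0.196], [0.518, 0.054, 0.199], [0.518, 0.052, 0.194]]
scene cap>.196 180 med [ 6.355e-01 -1.049e-01  1.000e-04] min [ 0.621 -0.124 -0.005] max [ 0.65  -0.085  0.005]
[0.50044631 0.05338715 0.20002344]
scene >.15 [0.48093833 0.03411774 0.15002264] [0.51752265 0.07242933 0.2037699 ]
vise blue ((0.5014185309410095, 0.053733110427856445), (0.08400923013687134, 0.12402291595935822), 66.66220092773438)
red rim 504 med [ 0.4601 -0.2985  0.0434] min [ 0.385 -0.368  0.037] max [ 0.554 -0.236  0.05 ]
((0.46990349888801575, -0.30254316329956055), (0.16847147047519684, 0.1303432434797287), 0.7715325355529785)
white rim 540 med [0.4648 0.3475 0.0238] min [0.383 0.273 0.018] max [0.559 0.413 0.029]
((0.4700394868850708, 0.34298044443130493), (0.13135893642902374, 0.1700858771800995), 85.83602905273438)
[ 0.517 -0.094  0.053]
[0.637 0.004 0.053]
[ 0.446 -0.074  0.059]
```

View pics/crop.png

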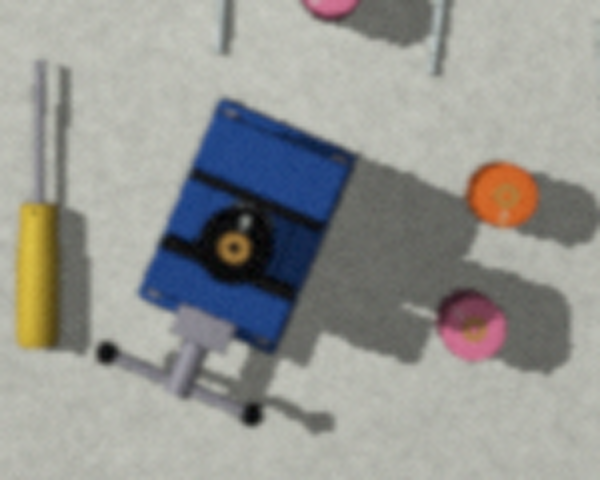

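The crop shows the black cap standing in the vise, crop (236,245), with the index mark to its upper right. Orange and pink are clearly separate. The cap top measures z = 0.200, as it should. Both rims match the given tray sizes. I'm moving over the cap at (0.500, 0.0535).

```bash
python3 -m inch '[[[-12,14,-2],[0,0,0]],[[-24,27,-4],[0,0,0]],[[-36,40,-5],[0,0,0]],[[-41,45,-6],[0,0,0]],[[-41,45,-6],[0,0,0]],[[-41,45,-6],[0,0,0]],[[-41,45,-6],[0,0,0]],[[-41,45,-6],[0,0,0]],[[-41,45,-6],[0,0,0]],[[-41,45,-6],[0,0,0]]]' 94 20
python3 - <<'E'
from h import *
s=manip.sense();print(s["joints"].round(3),s["eef_pos"].round(4))
E
```

```text
clock: 1.35
eef_pos: [0.4626, 0.1141, 0.2589]
tcp_rot: [0.818, 0.575, 0.0, -0.0]
wrist_force: [0.4, 0.8, -0.5]
grip_width: 0.999
[-0.63   0.094  0.347  1.914 -0.036  1.138  0.958] [0.4626 0.1141 0.2589]
```

```bash
python3 -m inch '[[[-20,25,0],[0,0,0]],[[-16,20,0],[0,0,0]],[[-8.5,10.6,0],[0,0,0]],[[0,0,0],[0,0,10]],[[0,0,0],[0,0,10]],[[0,0,0],[0,0,10]],[[0,0,0],[0,0,10]],[[0,0,0],[0,0,10]],[[0,0,0],[0,0,10]],[[0,0,0],[0,0,10]]]' >/dev/null;  python3 -m inch '[[[0,0,0],[0,0,10]],[[0,0,0],[0,0,10]],[[0,0,0],[0,0,10]],[[0,0,0],[0,0,10]],[[0,0,0],[0,0,10]],[[0,0,0],[0,0,10]],[[0,0,0],[0,0,10]],[[0,0,0],[0,0,10]],[[0,0,0],[0,0,10]],[[0,0,0],[0,0,0]]]'
python3 - <<'E'
from h import *
s=manip.sense();print(s["joints"].round(3),s["eef_pos"].round(4))
p,d,K,P=shot("wrist"); w=cloud(d,K,P); cv2.imwrite("pics/w1.png",p)
m=(abs(w[...,2]-.2)<.008)&(np.hypot(w[...,0]-.5,w[...,1]-.0535)<.04); q=w[m]
print(len(q),np.median(q,0),q.min(0),q.max(0),cv2.minEnclosingCircle(q[:,:2].astype(np.float32)))
E
```

```text
clock: 3.85
eef_pos: [0.4994, 0.0565, 0.2584]
tcp_rot: [0.709, -0.705, -0.0, -0.0]
wrist_force: [-0.4, 0.5, -0.1]
grip_width: 0.997
[-0.796  0.171  0.703  1.866 -0.122  1.147 -1.614] [0.4994 0.0565 0.2584]
1518 [0.49855116 0.05242679 0.2002612 ] [0.47959213 0.03358567 0.19202075] [0.51530911 0.0708441  0.20259345] ((0.4965979754924774, 0.05235861614346504), 0.018994003534317017)
```

View pics/w1.png

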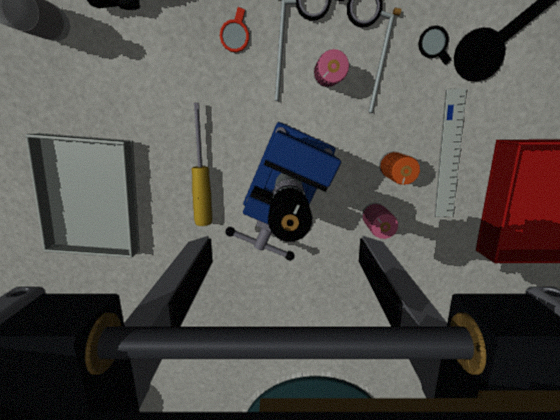

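The wrist view shows the black cap at (290,215), below the open fingers and with nothing around it. The three cap estimates agree within 2.5 mm, so I use (0.499, 0.053). Next I turn a little more for twist range, go down and close.

```bash
python3 -m inch '[[[3.5,0.4,0],[0,0,10]],[[0,0,5],[0,0,10]],[[0,0,12],[0,0,0]],[[0,0,15],[0,0,0]],[[0,0,15],[0,0,0]],[[0,0,15],[0,0,0]],[[0,0,15],[0,0,0]],[[0,0,12],[0,0,0]],[[0,0,6],[0,0,0]],[[0,0,0],[0,0,0]]]'; python3 -m inch '[[[0,0,0],[0,0,0]],[[0,0,0],[0,0,0]],[[0,0,0],[0,0,0]],[[0,0,0],[0,0,0]],[[0,0,0],[0,0,0]],[[0,0,0],[0,0,0]],[[0,0,0],[0,0,0]],[[0,0,0],[0,0,0]],[[0,0,0],[0,0,0]],[[0,0,0],[0,0,0]]]' 25 45;python3 - <<'E'
from h import *
s=manip.sense();print(s["joints"].round(3),s["torque"])
E
```

```text
clock: 5.15
eef_pos: [0.4994, 0.0527, 0.1633]
tcp_rot: [-0.576, 0.818, -0.0, -0.0]
wrist_force: [0.7, -0.5, 0.2]
grip_width: 1.002
clock: 6.4
eef_pos: [0.4995, 0.0528, 0.1635]
tcp_rot: [-0.576, 0.818, -0.0, 0.0]
wrist_force: [-1.1, 1.2, 2.2]
grip_width: 0.383
[-0.77   0.303  0.715  1.976 -0.243  0.948 -1.849] [ 0.13710259  0.1233684  -0.08478866]
```

```bash
python3 -m inch '[[[0,0,-0.2],[0,0,-5]],[[0,0,-0.2],[0,0,-5]],[[0,0,-0.2],[0,0,-5]],[[0,0,-0.2],[0,0,-5]],[[0,0,-0.2],[0,0,-5]],[[0,0,-0.2],[0,0,-5]],[[0,0,-0.2],[0,0,-5]],[[0,0,-0.2],[0,0,-5]],[[0,0,-0.2],[0,0,-5]],[[0,0,0],[0,0,0]]]' - 60;python3 - <<'E'
from h import *
s=manip.sense();print(s["joints"].round(3),s["torque"])
p,d,K,P=shot("wrist"); cv2.imwrite("pics/w2.png",p[120:420,140:440])
E
```

```text
clock: 7.65
eef_pos: [0.4995, 0.0531, 0.1653]
tcp_rot: [0.845, -0.535, -0.0, -0.0]
wrist_force: [1.0, 2.4, -0.4]
grip_width: 0.379
[-0.647  0.275  0.562  1.971 -0.18   0.944 -1.125] [ 0.72579688 -0.08470027  0.09137087]
```

View pics/w2.png

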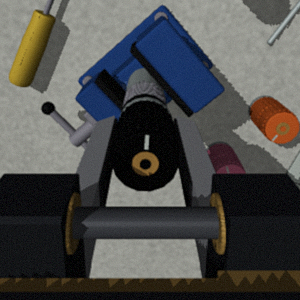

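The mark now points to about +25° in the world, against −23° at the start, so the cap followed the full 45° without slipping. I continue the twist.

```bash
python3 -m inch '[[[0,0,-0.3],[0,0,-8]],[[0,0,-0.35],[0,0,-9]],[[0,0,-0.35],[0,0,-9]],[[0,0,-0.35],[0,0,-9]],[[0,0,-0.35],[0,0,-9]],[[0,0,-0.35],[0,0,-9]],[[0,0,-0.35],[0,0,-9]],[[0,0,-0.35],[0,0,-9]],[[0,0,-0.35],[0,0,-9]],[[0,0,-0.35],[0,0,-9]]]';python3 - <<'E'
from h import *
s=manip.sense();print(s["joints"].round(3),s["torque"])
E
python3 -m inch '[[[0,0,-0.35],[0,0,-9]],[[0,0,-0.35],[0,0,-9]],[[0,0,-0.35],[0,0,-9]],[[0,0,-0.35],[0,0,-9]],[[0,0,-0.35],[0,0,-9]],[[0,0,-0.35],[0,0,-9]],[[0,0,-0.35],[0,0,-9]],[[0,0,-0.35],[0,0,-9]],[[0,0,-0.35],[0,0,-8]],[[0,0,0],[0,0,0]]]';python3 - <<'E'
from h import *
s=manip.sense();print(s["joints"].round(3),s["torque"])
E
```

```text
clock: 8.95
eef_pos: [0.4977, 0.0542, 0.1682]
tcp_rot: [0.977, 0.212, -0.002, -0.001]
wrist_force: [-10.2, 9.0, 3.3]
grip_width: 0.381
[-0.43   0.246  0.302  1.963 -0.091  0.949  0.345] [ 2.47712051  2.71195989 -0.17047618]
clock: 10.2
eef_pos: [0.4968, 0.0524, 0.1705]
tcp_rot: [0.614, 0.79, -0.002, -0.002]
wrist_force: [-12.1, 0.7, -1.0]
grip_width: 0.379
[-0.253  0.237  0.099  1.955 -0.028  0.957  1.68 ] [ 0.22805496  3.047125   -0.05343386]
```

The lateral load fits a 1.3 mm eccentric grasp, with the true axis at x ≈ 0.498, which agrees with the wrist estimate. I relieve it by moving the commanded pose towards −x, finish the twist and raise gently.

```bash
python3 -m inch '[[[0,-1.2,0],[0,0,0]],[[0,-1.2,0],[0,0,0]],[[0,0,-0.4],[0,0,-8]],[[0,0,-0.4],[0,0,-8]],[[0,0,0],[0,0,0]],[[0,0,0],[0,0,0]],[[0,0,-0.5],[0,0,0]],[[0,0,-0.5],[0,0,0]],[[0,0,-0.5],[0,0,0]],[[0,0,0],[0,0,0]]]';python3 - <<'E'
from h import *
s=manip.sense();print(s["joints"].round(3),s["torque"])
E
```

```text
clock: 11.45
eef_pos: [0.4968, 0.052, 0.174]
tcp_rot: [0.498, 0.867, -0.0, -0.0]
wrist_force: [-4.9, -2.1, -3.7]
grip_width: 0.381
[-0.219  0.229  0.061  1.955 -0.017  0.958  1.948] [-0.42207121  1.24419652  0.03594524]
```

```bash
python3 -m inch '[[[0,0,-1],[0,0,0]],[[0,0,-1],[0,0,0]],[[0,0,-1],[0,0,0]],[[0,0,-1],[0,0,0]],[[0,0,-1],[0,0,0]],[[0,0,-1],[0,0,0]],[[0,0,-1],[0,0,0]],[[0,0,-1],[0,0,0]],[[0,0,0],[0,0,0]],[[0,0,0],[0,0,0]]]'
```

```text
clock: 12.7
eef_pos: [0.4972, 0.0522, 0.1822]
tcp_rot: [0.498, 0.867, 0.0, 0.0]
wrist_force: [-0.6, -0.2, -1.1]
grip_width: 0.384
```

The only load left is the cap's weight, so it is off the thread. I lift it and carry it to the white tray.

```bash
python3 -m inch '[[[0,0,-4],[0,0,0]],[[0,0,-8],[0,0,0]],[[0,0,-8],[0,0,0]],[[0,0,-8],[0,0,0]],[[0,0,-8],[0,0,0]],[[0,0,-8],[0,0,0]],[[0,0,-8],[0,0,0]],[[0,0,-8],[0,0,0]],[[0,0,-6],[0,0,0]],[[0,0,0],[0,0,0]]]';
python3 -m inch '[[[13,6,0],[0,0,0]],[[26,12,0],[0,0,0]],[[30,14,0],[0,0,0]],[[32,15,0],[0,0,0]],[[32,15,0],[0,0,0]],[[32,15,0],[0,0,0]],[[32,15,0],[0,0,0]],[[30,14,0],[0,0,0]],[[24,11,0],[0,0,0]],[[14,6,0],[0,0,0]]]';python3 - <<'E'
from h import *
s=manip.sense();print(s["joints"].round(3),s["torque"])
p,d,K,P=shot("scene"); w=cloud(d,K,P)
c=cv2.resize(p[120:400,200:500],None,fx=2,fy=2,interpolation=cv2.INTER_CUBIC); cv2.imwrite("pics/s2.png",c)
m=(np.hypot(w[...,0]-.498,w[...,1]-.053)<.014)&(w[...,2]>.13)&(w[...,2]<.26); q=w[m]; print("cell",len(q),q.min(0),q.max(0),np.median(q[q[:,2]>q[:,2].max()-.004],0))
m=(np.hypot(w[...,0]-.47,w[...,1]-.343)<.03)&(w[...,2]>.19)&(w[...,2]<.26); q=w[m]; print("capbottom",len(q),np.sort(q[:,2])[:20].round(4))
E
```

```text
clock: 13.95
eef_pos: [0.4973, 0.0522, 0.2485]
tcp_rot: [0.498, 0.867, 0.0, 0.0]
wrist_force: [-0.3, 0.7, -1.1]
grip_width: 0.381
clock: 15.2
eef_pos: [0.4685, 0.345, 0.2477]
tcp_rot: [0.497, 0.868, -0.0, -0.0]
wrist_force: [-0.0, 0.4, -1.0]
grip_width: 0.383
[-0.589  0.307 -0.123  1.672  0.04   1.166  1.38 ] [ 0.01514051 -0.02374717  0.02874904]
cell 186 [0.48607771 0.04187034 0.13982148] [0.51143625 0.06663416 0.18529498] [0.49868245 0.05294126 0.18344811]
capbottom 321 [0.2303 0.2303 0.2306 0.2307 0.231  0.231  0.2312 0.2313 0.2316 0.2317
 0.2319 0.232  0.232  0.2321 0.2321 0.2323 0.2323 0.2323 0.2323 0.2323]
```

View pics/s2.png

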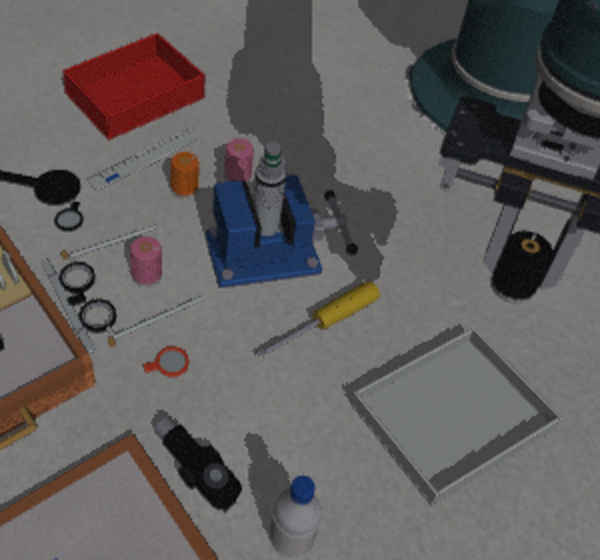

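The scene view shows the black cap upright in the fingers at (522,262), the green cell standing in the neck at (272,152), and everything else untouched. The cap's bottom is about 18 mm below the TCP. I lower it into the tray.

```bash
python3 -m inch '[[[0,0,12],[0,0,0]],[[0,0,28],[0,0,0]],[[0,0,28],[0,0,0]],[[0,0,28],[0,0,0]],[[0,0,28],[0,0,0]],[[0,0,28],[0,0,0]],[[0,0,28],[0,0,0]],[[0,0,24],[0,0,0]],[[0,0,11],[0,0,0]],[[0,0,4],[0,0,0]]]';
python3 -m inch '[[[0,0,0],[0,0,0]],[[0,0,0.5],[0,0,0]],[[0,0,0.5],[0,0,0]],[[0,0,0.5],[0,0,0]],[[0,0,0.5],[0,0,0]],[[0,0,0.5],[0,0,0]],[[0,0,0.5],[0,0,0]],[[0,0,0.5],[0,0,0]],[[0,0,0.4],[0,0,0]],[[0,0,0],[0,0,0]]]'
```

```text
clock: 16.5
eef_pos: [0.4697, 0.3423, 0.0288]
tcp_rot: [0.498, 0.867, -0.0, 0.0]
wrist_force: [-0.0, -0.0, -0.7]
grip_width: 0.382
clock: 17.75
eef_pos: [0.4696, 0.343, 0.0252]
tcp_rot: [0.498, 0.867, -0.0, 0.0]
wrist_force: [0.8, 0.4, -1.3]
grip_width: 0.378
```

```bash
python3 -m inch '[[[0,0,0.4],[0,0,0]],[[0,0,0.4],[0,0,0]],[[0,0,0.4],[0,0,0]],[[0,0,0.4],[0,0,0]],[[0,0,0.4],[0,0,0]],[[0,0,0],[0,0,0]],[[0,0,0],[0,0,0]],[[0,0,0],[0,0,0]],[[0,0,0],[0,0,0]],[[0,0,0],[0,0,0]]]'
```

```text
clock: 19.0
eef_pos: [0.4696, 0.343, 0.0233]
tcp_rot: [0.498, 0.867, -0.0, 0.0]
wrist_force: [-0.2, 0.3, -0.9]
grip_width: 0.379
```

```bash
python3 -m inch '[[[0,0,0.4],[0,0,0]],[[0,0,0.4],[0,0,0]],[[0,0,0.4],[0,0,0]],[[0,0,0.2],[0,0,0]],[[0,0,0],[0,0,0]],[[0,0,0],[0,0,0]],[[0,0,0],[0,0,0]],[[0,0,0],[0,0,0]],[[0,0,0],[0,0,0]],[[0,0,0],[0,0,0]]]'
```

```text
clock: 20.25
eef_pos: [0.4696, 0.343, 0.0219]
tcp_rot: [0.498, 0.867, -0.0, 0.0]
wrist_force: [-1.3, -0.3, 1.5]
grip_width: 0.382
```

Contact: the vertical force changed sign. I release and go straight up.

```bash
python3 -m inch '[[[0,0,0],[0,0,0]],[[0,0,0],[0,0,0]],[[0,0,0],[0,0,0]],[[0,0,0],[0,0,0]],[[0,0,0],[0,0,0]],[[0,0,0],[0,0,0]],[[0,0,-3],[0,0,0]],[[0,0,-8],[0,0,0]],[[0,0,-15],[0,0,0]],[[0,0,-25],[0,0,0]]]' 62;
python3 -m inch '[[[0,0,-35],[0,0,0]],[[0,0,-40],[0,0,0]],[[0,0,-40],[0,0,0]],[[0,0,-35],[0,0,0]],[[0,0,-20],[0,0,0]],[[0,0,-10],[0,0,0]],[[0,0,0],[0,0,0]],[[0,0,0],[0,0,0]],[[0,0,0],[0,0,0]],[[0,0,0],[0,0,0]]]'
python3 - <<'E'
from h import *
s=manip.sense();print(s["joints"].round(3))
p,d,K,P=shot("wrist"); w=cloud(d,K,P)
m=(np.hypot(w[...,0]-.47,w[...,1]-.343)<.04)&(w[...,2]>.04)&(w[...,2]<.09); q=w[m];print("cap",len(q),q.max(0),q.min(0),np.median(q,0))
m=(abs(w[...,2]-.184)<.01)&(np.hypot(w[...,0]-.498,w[...,1]-.053)<.03); q=w[m];print(len(q),np.median(q,0) if len(q) else 0)
E
```

```text
clock: 21.5
eef_pos: [0.4694, 0.3429, 0.0739]
tcp_rot: [0.498, 0.867, -0.0, -0.0]
wrist_force: [0.8, -0.3, 0.2]
grip_width: 0.658
clock: 22.75
eef_pos: [0.4695, 0.343, 0.2524]
tcp_rot: [0.498, 0.867, -0.0, -0.0]
wrist_force: [0.6, -0.8, -0.3]
grip_width: 0.662
[-0.585  0.303 -0.123  1.667  0.04   1.175  1.382]
cap 711 [0.48766993 0.36249199 0.06136014] [0.44994376 0.32534948 0.04008041] [0.46723232 0.34300897 0.05831363]
0 0
```

The cap stands upright in the white tray, with its top at z ≈ 0.059 at (0.469, 0.343). Next is the cell.

```bash
python3 -m inch '[[[-13,-6,0],[0,0,0]],[[-26,-12,0],[0,0,0]],[[-30,-14,0],[0,0,0]],[[-32,-15,0],[0,0,0]],[[-32,-15,0],[0,0,0]],[[-32,-15,0],[0,0,0]],[[-32,-15,0],[0,0,0]],[[-30,-14,0],[0,0,0]],[[-24,-11,0],[0,0,0]],[[-14,-5,0],[0,0,0]]]' 50;
python3 -m inch '[[[0,0,0],[0,0,10]],[[0,0,0],[0,0,10]],[[0,0,0],[0,0,10]],[[0,0,0],[0,0,10]],[[0,0,0],[0,0,10]],[[0,0,0],[0,0,10]],[[0,0,0],[0,0,0]],[[0,0,0],[0,0,0]],[[0,0,0],[0,0,0]],[[0,0,0],[0,0,0]]]'
python3 - <<'E'
from h import *
s=manip.sense();print(s["joints"].round(3))
p,d,K,P=shot("wrist"); w=cloud(d,K,P); cv2.imwrite("pics/w3.png",p[100:400,130:430])
m=(abs(w[...,2]-.184)<.006)&(np.hypot(w[...,0]-.498,w[...,1]-.053)<.03); q=w[m];print(len(q),np.median(q,0),q.min(0),q.max(0))
M=R.from_quat(s["tcp_rot"]).as_matrix()
print((M.T@(np.r_[np.median(q,0)[:2],.166]-s["eef_pos"])*1000).round(1))
E
```

```text
clock: 24.05
eef_pos: [0.4978, 0.0508, 0.253]
tcp_rot: [0.499, 0.867, 0.0, 0.0]
wrist_force: [0.9, 0.9, 0.1]
grip_width: 0.531
clock: 25.3
eef_pos: [0.498, 0.0526, 0.2529]
tcp_rot: [0.864, 0.503, -0.0, 0.0]
wrist_force: [-0.8, 0.6, -0.4]
grip_width: 0.536
[-0.297  0.147  0.145  1.864 -0.023  1.133  0.909]
336 [0.49526662 0.05328663 0.1829757 ] [0.48716534 0.04369423 0.17812104] [0.50464953 0.06151887 0.18499442]
[-0.8 -2.7 86.9]
```

View pics/w3.png

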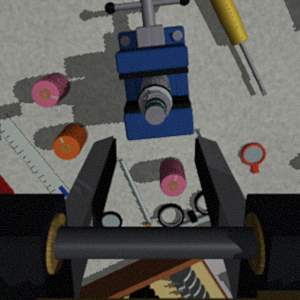

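The wrist view shows the cell's steel end at crop (153,103), standing in the neck with its top at z ≈ 0.184. The estimates of its axis agree within 2 mm, so I go straight down to TCP z = 0.166 and close.

```bash
python3 -m inch '[[[0,-0.7,6],[0,0,0]],[[0,0,12],[0,0,0]],[[0,0,15],[0,0,0]],[[0,0,15],[0,0,0]],[[0,0,15],[0,0,0]],[[0,0,13],[0,0,0]],[[0,0,8],[0,0,0]],[[0,0,3],[0,0,0]],[[0,0,0],[0,0,0]],[[0,0,0],[0,0,0]]]' 44; python3 -m inch '[[[0,0,0],[0,0,0]],[[0,0,0],[0,0,0]],[[0,0,0],[0,0,0]],[[0,0,0],[0,0,0]],[[0,0,0],[0,0,0]],[[0,0,0],[0,0,0]],[[0,0,0],[0,0,0]],[[0,0,0],[0,0,0]],[[0,0,0],[0,0,0]],[[0,0,0],[0,0,0]]]' 10 30
```

```text
clock: 26.6
eef_pos: [0.4976, 0.0531, 0.1663]
tcp_rot: [0.865, 0.502, 0.0, 0.0]
wrist_force: [-0.2, -0.3, -0.3]
grip_width: 0.47
clock: 27.85
eef_pos: [0.4974, 0.053, 0.1659]
tcp_rot: [0.865, 0.502, 0.0, 0.0]
wrist_force: [0.5, -0.3, 1.7]
grip_width: 0.186
```

The opening is 17.5 mm, so the cell is held. I draw it straight up.

```bash
python3 -m inch '[[[0,0,-1],[0,0,0]],[[0,0,-2],[0,0,0]],[[0,0,-4],[0,0,0]],[[0,0,-5],[0,0,0]],[[0,0,-6],[0,0,0]],[[0,0,-6],[0,0,0]],[[0,0,-6],[0,0,0]],[[0,0,-6],[0,0,0]],[[0,0,-4],[0,0,0]],[[0,0,0],[0,0,0]]]'; python3 -m inch '[[[0,0,-4],[0,0,0]],[[0,0,-8],[0,0,0]],[[0,0,-8],[0,0,0]],[[0,0,-8],[0,0,0]],[[0,0,-8],[0,0,0]],[[0,0,-6],[0,0,0]],[[0,0,-4],[0,0,0]],[[0,0,0],[0,0,0]],[[0,0,0],[0,0,0]],[[0,0,0],[0,0,0]]]';python3 - <<'E'
from h import *
s=manip.sense()
p,d,K,P=shot("scene"); w=cloud(d,K,P)
c=cv2.resize(p[120:300,240:440],None,fx=3,fy=3,interpolation=cv2.INTER_CUBIC); cv2.imwrite("pics/s3.png",c)
m=(np.hypot(w[...,0]-.4975,w[...,1]-.053)<.014)&(w[...,2]>.17)&(w[...,2]<.26); q=w[m]; print("cell",len(q),np.sort(q[:,2])[:12].round(4))
M=R.from_quat(s["tcp_rot"]).as_matrix()
print(s["joints"].round(3),(M.T@(np.r_[.47,-.3025,.26]-s["eef_pos"])*1000).round(1))
E
```

```text
clock: 29.1
eef_pos: [0.4975, 0.0531, 0.2061]
tcp_rot: [0.865, 0.502, 0.0, 0.0]
wrist_force: [0.4, 0.1, -1.0]
grip_width: 0.185
clock: 30.35
eef_pos: [0.4973, 0.053, 0.2516]
tcp_rot: [0.865, 0.502, -0.0, -0.0]
wrist_force: [0.2, -0.1, -1.4]
grip_width: 0.183
cell 136 [0.2038 0.2074 0.2074 0.2074 0.2076 0.2077 0.2078 0.208  0.2081 0.2088
 0.2092 0.2095]
[-0.298  0.147  0.145  1.866 -0.023  1.13   0.907] [-322.3  152.5   -8.3]
```

View pics/s3.png

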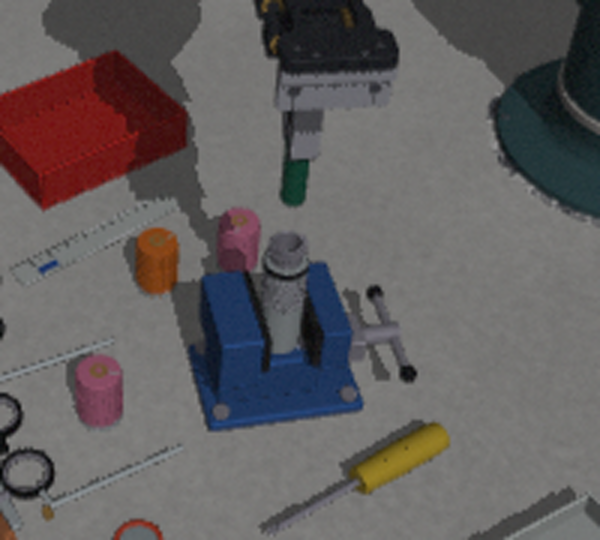

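The scene view shows the cell in the fingers at (293,182) with its bottom clear of the empty neck at (288,245). I carry it over to the red tray.

```bash
python3 -m inch '[[[-15,7,0],[0,0,0]],[[-30,14,0],[0,0,0]],[[-37,17,0],[0,0,0]],[[-40,19,0],[0,0,0]],[[-40,19,0],[0,0,0]],[[-40,19,0],[0,0,0]],[[-40,19,0],[0,0,0]],[[-37,17,0],[0,0,0]],[[-28,14,0],[0,0,0]],[[-15,7,0],[0,0,0]]]'; python3 -m inch '[[[0,0,0],[0,0,0]],[[0,0,10],[0,0,0]],[[0,0,22],[0,0,0]],[[0,0,28],[0,0,0]],[[0,0,28],[0,0,0]],[[0,0,28],[0,0,0]],[[0,0,28],[0,0,0]],[[0,0,26],[0,0,0]],[[0,0,16],[0,0,0]],[[0,0,6],[0,0,0]]]'
```

```text
clock: 31.65
eef_pos: [0.4688, -0.3042, 0.2518]
tcp_rot: [0.865, 0.501, -0.0, 0.0]
wrist_force: [-1.0, 0.4, -1.1]
grip_width: 0.186
clock: 32.9
eef_pos: [0.4698, -0.3012, 0.0591]
tcp_rot: [0.865, 0.503, -0.0, -0.0]
wrist_force: [-0.4, -0.6, -0.4]
grip_width: 0.187
```

Contact is expected at TCP z ≈ 0.051, so I feel my way down.

```bash
python3 -m inch '[[[0,0,1],[0,0,0]],[[0,0,1],[0,0,0]],[[0,0,1],[0,0,0]],[[0,0,1],[0,0,0]],[[0,0,0.7],[0,0,0]],[[0,0,0.7],[0,0,0]],[[0,0,0.6],[0,0,0]],[[0,0,0.5],[0,0,0]],[[0,0,0],[0,0,0]],[[0,0,0],[0,0,0]]]'; python3 -m inch '[[[0,0,0.4],[0,0,0]],[[0,0,0.4],[0,0,0]],[[0,0,0.4],[0,0,0]],[[0,0,0],[0,0,0]],[[0,0,0],[0,0,0]],[[0,0,0],[0,0,0]],[[0,0,0],[0,0,0]],[[0,0,0],[0,0,0]],[[0,0,0],[0,0,0]],[[0,0,0],[0,0,0]]]'
```

```text
clock: 34.15
eef_pos: [0.4699, -0.302, 0.0534]
tcp_rot: [0.865, 0.502, -0.0, 0.0]
wrist_force: [-0.4, 0.7, 0.7]
grip_width: 0.189
clock: 35.4
eef_pos: [0.4699, -0.302, 0.0522]
tcp_rot: [0.865, 0.502, 0.0, 0.0]
wrist_force: [0.2, 0.2, -1.0]
grip_width: 0.186
```

```bash
python3 -m inch '[[[0,0,0.4],[0,0,0]],[[0,0,0.4],[0,0,0]],[[0,0,0.4],[0,0,0]],[[0,0,0],[0,0,0]],[[0,0,0],[0,0,0]],[[0,0,0],[0,0,0]],[[0,0,0],[0,0,0]],[[0,0,0],[0,0,0]],[[0,0,0],[0,0,0]],[[0,0,0],[0,0,0]]]'
```

```text
clock: 36.65
eef_pos: [0.4699, -0.302, 0.051]
tcp_rot: [0.865, 0.502, 0.0, 0.0]
wrist_force: [0.1, 0.3, 1.0]
grip_width: 0.188
```

```bash
python3 -m inch '[[[0,0,0.3],[0,0,0]],[[0,0,0.3],[0,0,0]],[[0,0,0],[0,0,0]],[[0,0,0],[0,0,0]],[[0,0,0],[0,0,0]],[[0,0,0],[0,0,0]],[[0,0,0],[0,0,0]],[[0,0,0],[0,0,0]],[[0,0,0],[0,0,0]],[[0,0,0],[0,0,0]]]'
```

```text
clock: 37.9
eef_pos: [0.4702, -0.3022, 0.051]
tcp_rot: [0.865, 0.502, 0.0, 0.0]
wrist_force: [-1.3, 1.4, 9.5]
grip_width: 0.187
```

Contact is firm, 9.5 N upward at the expected height. I ease off half of that, open and go straight up.

```bash
python3 -m inch '[[[0,0,-0.4],[0,0,0]],[[0,0,0],[0,0,0]],[[0,0,0],[0,0,0]],[[0,0,0],[0,0,0]],[[0,0,0],[0,0,0]],[[0,0,0],[0,0,0]],[[0,0,0],[0,0,0]],[[0,0,0],[0,0,0]],[[0,0,0],[0,0,0]],[[0,0,0],[0,0,0]]]'; python3 -m inch '[[[0,0,0],[0,0,0]],[[0,0,0],[0,0,0]],[[0,0,0],[0,0,0]],[[0,0,0],[0,0,0]],[[0,0,0],[0,0,0]],[[0,0,0],[0,0,0]],[[0,0,0],[0,0,0]],[[0,0,-5],[0,0,0]],[[0,0,-12],[0,0,0]],[[0,0,-20],[0,0,0]]]' 50; python3 -m inch '[[[0,0,-30],[0,0,0]],[[0,0,-35],[0,0,0]],[[0,0,-35],[0,0,0]],[[0,0,-30],[0,0,0]],[[0,0,-20],[0,0,0]],[[0,0,-8],[0,0,0]],[[0,0,0],[0,0,0]],[[0,0,0],[0,0,0]],[[0,0,0],[0,0,0]],[[0,0,0],[0,0,0]]]'
python3 - <<'E'
from h import *
p,d,K,P=shot("scene"); cv2.imwrite("pics/end.png",p)
for n in("wrist","top","scene"):
    p,d,K,P=shot(n); w=cloud(d,K,P)
    for nm,c,lo,hi in(("cell",(.47,-.302),.01,.09),("cap",(.47,.343),.01,.09)):
        m=(np.hypot(w[...,0]-c[0],w[...,1]-c[1])<.04)&(w[...,2]>lo)&(w[...,2]<hi); q=w[m]
        if len(q): print(n,nm,len(q),q.min(0).round(3),q.max(0).round(3))
E
```

```text
clock: 39.15
eef_pos: [0.47, -0.3021, 0.051]
tcp_rot: [0.865, 0.502, 0.0, 0.0]
wrist_force: [-0.2, 0.8, 6.9]
grip_width: 0.187
clock: 40.4
eef_pos: [0.4697, -0.3019, 0.0886]
tcp_rot: [0.865, 0.502, -0.0, -0.0]
wrist_force: [0.3, -0.2, 0.5]
grip_width: 0.531
clock: 41.65
eef_pos: [0.4697, -0.3019, 0.2454]
tcp_rot: [0.865, 0.502, -0.0, -0.0]
wrist_force: [-0.7, -0.1, 0.3]
grip_width: 0.531
wrist cell 280 [ 0.459 -0.31   0.01 ] [ 0.477 -0.292  0.07 ]
top cell 114 [ 0.465 -0.311  0.01 ] [ 0.482 -0.292  0.073]
top cap 309 [0.456 0.325 0.012] [0.493 0.361 0.064]
scene cell 114 [ 0.462 -0.312  0.011] [ 0.481 -0.289  0.071]
scene cap 468 [0.455 0.326 0.011] [0.491 0.362 0.062]
```

View pics/end.png

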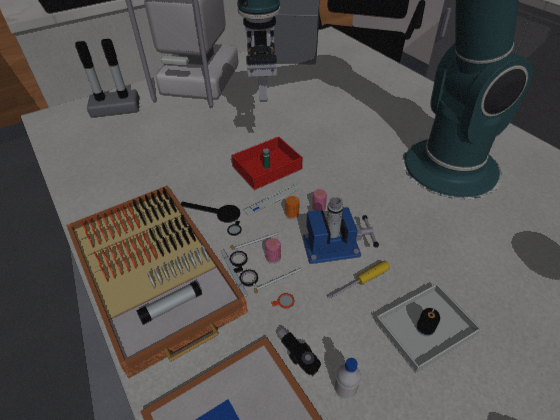

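The final view shows the cell standing in the red tray at (266,157) and the cap upright in the white tray at (429,320). The other things lie as before and the gripper is clear.

```bash
python3 -c "from station import manip; print(manip.job_done())"
```

```text
the job is handed in; nothing more can be done
None
```

The job is done and handed in at about 42 s. I unscrewed the cap about 230° in one continuous twist, not several. I then lifted it off and stood it open end down in the white tray. After that I drew out the cell and stood it in the red tray.

**Last checks:**
- **Cap and cell:** the cap's top is at about 0.06 m at (0.47, 0.343). The cell's top is at about 0.07 m at (0.47, −0.302). Both fit standing upright on the tray floor.
- **Other things:** the other objects look unmoved in the final picture. I judged this by eye and did not measure it.
- **Robot:** the gripper is open and well clear of everything.

**Disagreements:**
- **Cap axis:** the cameras differed by up to 2.5 mm on where it was, so the grasp was about 1.3 mm off centre. That gave about 14 N of side load late in the twist, which I relieved before lifting.
- **Cell contact:** the cell touched down with 9.5 N before I eased off and let go.

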